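# Spring clip held open over the score board

## Robot

A 7-joint arm with a two-finger parallel gripper is mounted at the origin on the work surface. World frame = base frame: x ahead of the robot, y to its left, z up, the work surface at z = 0. Lengths are in mm, angles in rad, forces in N, time in s.
With the tool pointing down it reaches from about 400 to 875 mm from the base axis. Payload 4.4 kg.
Tool frame: the origin (TCP) lies at the very end of the fingers, on their centre line; the grasp point (between the pads) lies 19 mm behind it; z points along the fingers, y is the line along which they close (so a half turn about z gives the same grasp; the last joint's range is limited). The gripper opens to 85 mm and grips with 20 to 120 N. Pads are 22 mm wide; open, the fingers measure 114 mm over their backs; the gripper's body (76 mm by 85 mm) begins 54 mm behind the grasp point. The pads swing forward as they close: fully open they stand 13 mm farther back than shut.
Start: joints at [1.242, 0.628, 0.038, 1.517, -0.027, 0.996, -0.02], TCP at [168.888, -627.69, 231.313] pointing down, gripper open.
Joint ranges: [-3.06, 3.06], [-0.37, 2.12], [-1.25, 1.32], [0.18, 2.47], [-1.1, 4.24], [0.23, 1.98], [-2.94, 2.94]. Speed limits (rad/s): [2.57, 2.57, 3.14, 3.14, 3.14, 3.14, 3.14].

## Interface

Orientations are given as [roll, pitch, yaw] about the fixed x, y, z axes, in that order (R = Rz(yaw) Ry(pitch) Rx(roll)).
In Python, from cell import read_state, get_image, camera_info, finish_job gives the robot as it stands.
- The arm moves only by the tool play_rows, never from a script. Its argument "deltas" is one flat list of numbers, 7 for each row, row after row: the shift along the tool's x, y, z in mm, then the turn, a rotation vector about the tool's x, y, z in rad, then the opening, from 0 (shut) to 1 (fully open). In form: [dx, dy, dz, ax, ay, az, grip, dx, dy, dz, ax, ay, az, grip, ...]. A call has 1 to 10 rows; each row is the pose to reach, as a shift and turn from the pose commanded when the call began, along the tool's axes at that moment; what a row does not reach only later rows make up. A row lasts 1/8 s, in which the tool goes at most 62.5 mm and 10.7 degrees, less where a joint would pass 70% of its speed; a pose out of reach is approached as far as the arm can. A call with a gripper value outside its range is refused whole. The fingers move at their own pace and stop on an object; the grip force is fixed at half the most. Time passes only in rows, so rows that repeat a pose let the fingers close. It gives the time, the measured TCP pose, the force, the opening and the grip force at its end, in the units of the state.
- read_state(): the state, without advancing time (a new reading comes with each control period).
- get_image(name): name is "side" or "top" or "wrist"; returns the picture (420x560x3 uint8, red, green, blue); there is no depth.
- camera_info(name): a dict with "fx", "fy", "cx", "cy" (pixels), "T" (4x4, takes a point from camera to world coordinates). Camera axes: x right, y down, z forward; pixel columns grow to the right and rows downward; lengths in mm; the calibration is good to about 2 mm. A picture is of the moment at which its call begins: read the wrist's pose just before it. camera_info takes no time and is no camera call; for the wrist camera it gives the pose at the moment of the call.
- finish_job(): hands the job in; it is judged then, once.
The state is a dict: "clock": time; "qpos": joint angles; "qd": joint speeds; "tau": joint torques, N m; "eef_pos": TCP position; "tool_rot": TCP orientation; "force": force on the tool from outside, world axes, zero at the start; "torque": the same for the moment, N m; "width": finger opening in mm; "gripper_force": force on a finger pad.
Only numpy, scipy, OpenCV 4.12 (cv2) and the standard library are available. Lean on these libraries where they do the work, as an engineer would, in place of code of your own. Each camera call takes 0.05 s, during which the arm holds its last target. There are 200 camera calls.

## Task

Slide the score board's carriage along its track by the black knob until it is fully home against the red stop. Then pick up the orange spring clip by squeezing its two handles fully together, and hold it gaping over the middle of the board's top edge, one jaw down each side and not touching the board, ready for a score slip to be tucked in. Finish like that, still holding the clip open in mid-air, and leave the other things on the bar where they are.

Things in the scene. Friction and masses are not known exactly. Their poses are not given: they have to be found in the camera images.
- track: aluminium track (it bears the carriage and the board) fixed on the counter, 60 x 330 mm, 12 mm thick; origin under its centre; the carriage slides along its y axis; red stop block (34 mm high) at the +y end, black one at the -y end
- carriage (a joint): position of the wooden carriage (100 x 170 mm plate, its top 24 mm above the counter, carrying the knob and the board) along the track's +y: 0 against the black stop, 0.13 m against the red stop; needs about 2 N to slide and stays where it is left
- knob (a point): centre of the top of the upright black knob on the carriage, 24 mm in diameter, 75 mm above the counter, 28 mm tall, on a 14 mm stem; 65 mm in front (-x of the track) of the board; axes as the track's
- board_edge (a point): middle of the top edge of the upright white score board, a rigid sheet 4 mm thick (x), 160 mm long (y), fixed in the carriage; the edge is 124 mm above the counter and the sheet goes down 94 mm from it; x is square to its faces, y runs along the edge (the track's y), z up
- clip: orange spring clip standing on its shut jaws, handles up; 97 mm tall, jaws 60 mm long (y), 20 mm thick in all (x) at the foot; origin at the centre of its foot, between the jaws; y is along the hinge pin. The pose is that of the -x half. Squeezing the handles together along x opens the jaws below; each half turns 0.28 rad. Mass 50 to 85 g
- clip_pin (a point): centre of the clip's hinge pin, 42 mm above its foot (up to 2 mm less when open); 30 mm of board fits between the jaws below it. The handles are flat plates 26 mm wide (y), from 5 to 55 mm beyond the pin, in a V: 55 mm over their tips when shut, parallel and 26 mm over all when squeezed
- clip_jaw (a joint): opening angle between the clip's halves: 0 shut, 0.56 rad fully squeezed, when the lips gape 23 mm; sprung shut: each handle takes about 4 N to start, 7 N at the tips or 12 N at mid-handle when fully squeezed, then comes a solid stop
- lip_a (a point): lower inner edge of the lip of the clip's -x jaw, at the middle of its length (at the clip's origin)
- lip_b (a point): lower inner edge of the lip of the clip's +x jaw, at the middle of its length; meets lip_a when shut
- coasters: bystander: stack of round coasters, 84 mm across, 24 mm high; origin under its centre
- chalk: bystander: blue cube of cue chalk, 24 mm; origin under its centre
- tumbler: bystander: green glass tumbler, 72 mm across, 85 mm high; origin under its centre
- soap: bystander: amber soap bottle, 56 mm across, 140 mm high; origin under its centre
- remote: bystander: black remote control, 45 x 150 x 18 mm; origin under its centre
- shaker: bystander: steel cocktail shaker, 84 mm across, 187 mm high; origin under its centre
Mind the look-alikes: they are no part of the job. Of the things that look like the clip, take the one that is nearest to the robot's base at the start.

How it is judged:
By the outcome, as a careful person would: the job done as asked, in the order asked, and still so for the second after the job is handed in, while the arm keeps its last pose, push and grip.
It also fails if it takes over 48 s, if anything falls off the work surface, if the arm or the gripper's body presses on something with over 40 N, if the wrist force passes 120 N, or if a joint passes its speed limit or range.

## Working session

There is one attempt and no reset: what is moved stays moved. The work goes in short steps, Python scripts to look and compute and a tool call to move; the robot and the scene stay as the last step left them, time stands still between calls to the robot, and variables do not carry over. Pictures are saved under pics/ and viewed, at most 10 in all, crops included, and the job is handed in when it is done.

Besides the shell and the picture viewer there is one more tool, called after ">>>" by a JSON object that holds its "method" and its "body", one argument or row to a line. play_rows: Moves the arm, as the interface text tells. Its arguments: {"type":"object","properties":{"deltas":{"type":"array"}},"required":["deltas"]}

```bash
mkdir -p pics; ls; cat > h.py <<'E'
import numpy as np, cv2, json
from cell import *
from scipy.spatial.transform import Rotation as R
def ray(name,uv,info=None):
    c=info or camera_info(name); T=np.array(c["T"])
    d=T[:3,:3]@np.array([(uv[0]-c["cx"])/c["fx"],(uv[1]-c["cy"])/c["fy"],1])
    return T[:3,3],d/np.linalg.norm(d)
def atz(name,uv,z,info=None):
    o,d=ray(name,uv,info); return o+d*(z-o[2])/d[2]
def tri(*rs):
    A=np.zeros((3,3));b=np.zeros(3)
    for o,d in rs:
        P=np.eye(3)-np.outer(d,d);A+=P;b+=P@o
    x=np.linalg.solve(A,b)
    return x.round(1),[round(float(np.linalg.norm((np.eye(3)-np.outer(d,d))@(x-o))),1) for o,d in rs]
def proj(name,p,info=None):
    c=info or camera_info(name);T=np.linalg.inv(np.array(c["T"]));q=T[:3,:3]@np.array(p)+T[:3,3]
    return (c["cx"]+c["fx"]*q[0]/q[2],c["cy"]+c["fy"]*q[1]/q[2])
def save(im,fn,s=1): cv2.imwrite('pics/'+fn,cv2.resize(np.ascontiguousarray(im[:,:,::-1]),None,fx=s,fy=s,interpolation=cv2.INTER_CUBIC))
E
python3 - <<'E'
from h import *
print(read_state())
for n in("side","top"):
    im=get_image(n); np.save(f'pics/{n}0.npy',im); save(im,f'{n}0.png',1.4)
    c=camera_info(n);print(n,c["fx"],np.round(c["T"],3).tolist())
E
```

```text
pics
{'clock': 0.0, 'qpos': array([ 1.24216377,  0.62935192,  0.03842884,  1.51839533, -0.02696983,
        0.99630091, -0.02002026]), 'qd': array([-5.97410871e-04, -2.76556356e-04,  2.12899940e-04,  3.37971146e-04,
       -4.47143185e-05,  1.50382630e-03,  2.62402206e-05]), 'tau': array([-5.19372134e-04, -5.63407874e+01,  1.22601282e+00, -1.93446797e+01,
        1.10722924e-02,  1.06595099e-02, -9.46355421e-07]), 'eef_pos': array([ 168.74016514, -627.05056381,  230.3763704 ]), 'tool_rot': array([-3.13965535e+00,  4.41591427e-05,  2.62838751e-01]), 'force': array([ 0.34267914, -0.29375057, -0.00817975]), 'torque': array([-0.00984329,  0.01933307,  0.0006793 ]), 'gripper_force': 0.0, 'width': 85.42424159446627}
side 459.51091937810804 [[-0.721, -0.506, 0.474, 16.542], [-0.693, 0.537, -0.481, 559.864], [-0.011, -0.675, -0.738, 987.669], [0.0, 0.0, 0.0, 1.0]]
top 466.566388257306 [[-0.027, -0.987, 0.157, 386.976], [-0.999, 0.031, 0.021, -28.995], [-0.025, -0.156, -0.987, 1405.541], [0.0, 0.0, 0.0, 1.0]]
```

View pics/top0.png

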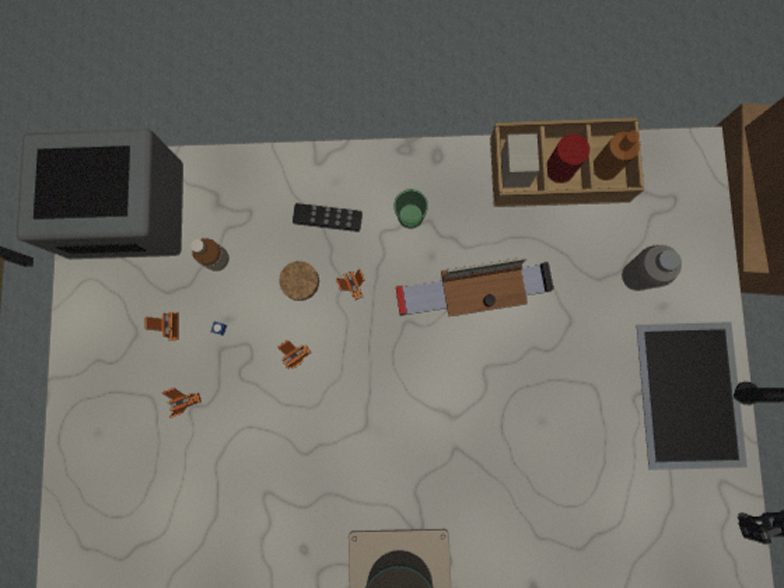

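View pics/side0.png

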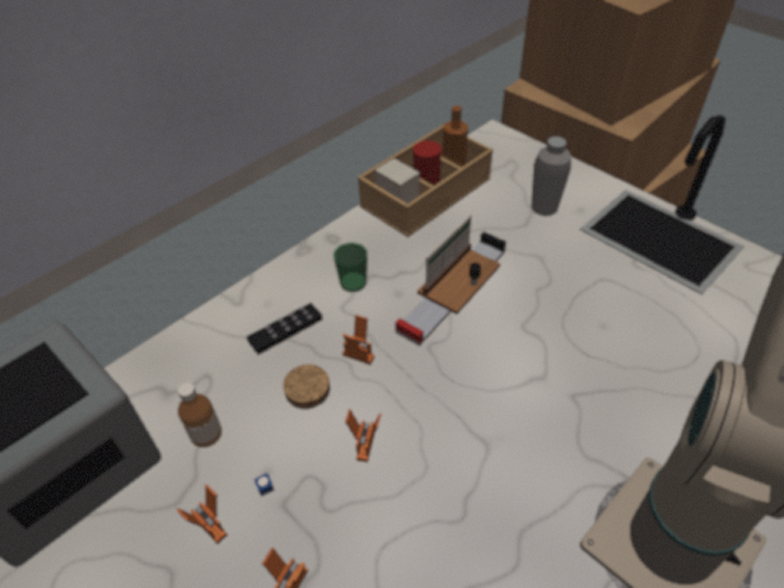

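Top view (pixels of the 1.4x picture): four orange clips, at A (352,284), B (293,353), C (163,325) and D (182,401). The track's red stop is at (402,300), its black stop at (546,277), and the knob at (488,300). I'll compute the distances from the base and confirm in a crop.

```bash
python3 - <<'E'
from h import *
for k,uv in dict(A=(352,288),B=(297,356),C=(168,325),D=(187,402),red=(402,300),black=(546,277),knob=(488,300)).items():
    p=atz("top",np.array(uv)/1.4,20); print(k,p.round(0),np.hypot(*p[:2]).round(0))
t=np.load('pics/top0.npy');s=np.load('pics/side0.npy')
f=lambda im,u,v,w,h,k:cv2.resize(im[v:v+h,u:u+w],None,fx=k,fy=k,interpolation=cv2.INTER_CUBIC)
a=f(t,180,230,50,40,6);b=f(t,275,170,125,62,4) # 300x240, 500x248
c=f(s,235,280,50,60,6);d=f(s,275,150,100,100,3.5) # 300x360, 350x350
o=np.zeros((600,800,3),np.uint8)
o[:240,:300]=a;o[:248,300:800]=b;o[240:600,:300]=c;o[250:600,300:650]=d
save(o,'crop0.png')
E
```

```text
A [603.  84.  20.] 608.0
B [460. 204.  20.] 503.0
C [535. 481.  20.] 719.0
D [371. 436.  20.] 573.0
red [573. -22.  20.] 574.0
black [ 614. -332.   20.] 697.0
knob [ 568. -206.   20.] 604.0
```

View pics/crop0.png

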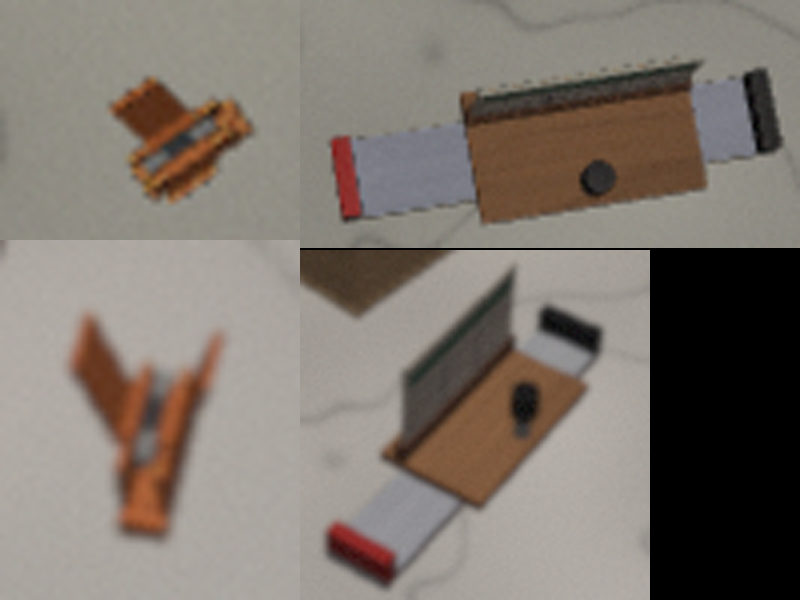

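The crop confirms B, at top (293,353) and 503 mm from the base, against 573 mm for the next nearest (D): take B. It stands with its jaws shut, its handles in a V and the hinge bar running from (138,163) to (246,115) in the crop. The knob's top is at (598,176) in the top crop and (525,390) in the side crop.

```bash
python3 - <<'E'
from h import *
A=lambda x,y:((x+.5)/6-.5+180,(y+.5)/6-.5+230)
B=lambda x,y:((x-300+.5)/4-.5+275,(y+.5)/4-.5+170)
C=lambda x,y:((x+.5)/6-.5+235,(y-240+.5)/6-.5+280)
D=lambda x,y:((x-300+.5)/3.5-.5+275,(y-250+.5)/3.5-.5+150)
for n,t,s in [("knob",(598,176),(525,390)),("edge+y",(480,91),(405,376)),("edge-y",(700,63),(515,268))]:
    print(n,tri(ray("top",B(*t)),ray("side",D(*s))))
print("handleL",tri(ray("top",A(131,92)),ray("side",C(79,338))))
p,q=atz("top",A(138,163),42),atz("top",A(246,115),42);print("pin",p,q)
r=[atz("top",B(*u),34) for u in[(340,138),(350,219)]];print("red",r)
k=[atz("top",B(*u),24) for u in[(465,93),(482,222),(707,188)]];print("plate",np.round(k))
w=camera_info("wrist");T=np.array(w["T"]);s=read_state()
Rt=R.from_euler("xyz",s["tool_rot"]).as_matrix()
print("cam in tool",(Rt.T@(T[:3,3]-s["eef_pos"])).round(1),(Rt.T@T[:3,:3]).round(2).tolist(),w["fx"])
E
```

```text
knob (array([ 562.6, -199.7,   76.9]), [0.6, 0.6])
edge+y (array([ 619.4, -116.1,  114. ]), [0.6, 0.6])
edge-y (array([ 634.4, -269. ,  120.4]), [0.8, 0.8])
handleL (array([483.8, 221.5,  93.6]), [0.1, 0.1])
pin [452.92276079 227.96086858  42.        ] [474.70102511 175.08105445  42.        ]
red [array([602.15592989, -15.8474211 ,  34.        ]), array([541.38733428, -21.47996764,  34.        ])]
plate [[ 635. -111.   24.]
 [ 537. -119.   24.]
 [ 558. -287.   24.]]
cam in tool [  74.9    0.3 -143. ] [[-0.0, -0.96, -0.29], [1.0, -0.0, 0.0], [-0.0, -0.29, 0.96]] 355.160291829941
```

>>> {"method": "play_rows", "body": {
  "deltas": [491,-311,40,0,0,0.14,0.6,491,-311,40,0,0,0.14,0.6,491,-311,40,0,0,0.14,0.6,491,-311,40,0,0,0.14,0.6,491,-311,40,0,0,0.14,0.6,491,-311,40,0,0,0.14,0.6,491,-311,40,0,0,0.14,0.6,491,-311,40,0,0,0.14,0.6,491,-311,40,0,0,0.14,0.6,491,-311,40,0,0,0.14,0.6]
}}

```text
clock: 1.35
eef_pos: [564.9, -194.4, 190.5]
tool_rot: [-3.139, -0.001, 0.13]
force: [-0.4, -0.3, -0.6]
width: 51.5
gripper_force: 0.0
```

```bash
cat >> h.py <<'E'
def delta(p,yaw):
    s=read_state();M=R.from_euler("xyz",s["tool_rot"])
    G=R.from_euler("xyz",[np.pi,0,yaw])
    print("delta",(M.inv().apply(np.array(p)-s["eef_pos"])).round(1),(M.inv()*G).as_rotvec().round(3))
E
python3 - <<'E'
from h import *
s=read_state();print(s["clock"],s["eef_pos"],s["tool_rot"])
import pickle
pickle.dump(camera_info("wrist"),open("w1.pkl","wb"));im=get_image("wrist");save(im,'w1.png',1.4)
E
```

```text
1.35 [ 564.92369158 -194.41207804  190.49923743] [-3.13886352e+00 -8.29768128e-04  1.29829726e-01]
```

View pics/w1.png

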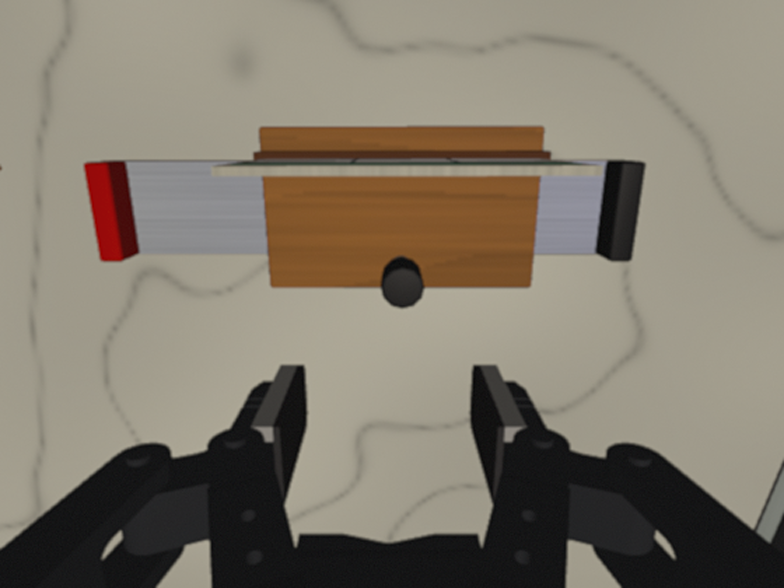

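Wrist view: the knob's top is centred at (403,288). The board's top edge runs level from (213,170) to (603,170), so the tool's yaw of 0.13 matches the track's. The red stop is at left, with its inner foot at (138,252), and the plate's +y edge is at (268,252).

```bash
python3 - <<'E'
from h import *
import pickle
w=pickle.load(open("w1.pkl","rb"));s=1.4
W=lambda x,y:((x+.5)/s-.5,(y+.5)/s-.5)
B=lambda x,y:((x-300+.5)/4-.5+275,(y+.5)/4-.5+170)
for z in(75,):print("knob z75",atz("",W(403,288),z,w))
print(tri(ray("",W(403,288),w),ray("top",B(598,176))))
a,b=[atz("",W(*u),124,w) for u in[(213,170),(603,170)]];print("edge",a,b,(a+b)/2,np.linalg.norm(a-b),np.arctan2(-(a-b)[0],(a-b)[1]))
print("edge tri",tri(ray("",W(213,170),w),ray("top",B(480,91))),tri(ray("",W(603,170),w),ray("top",B(700,63))))
c=atz("",W(138,252),12,w);d=atz("",W(268,252),24,w);print("gap",c,d,np.linalg.norm(c-d))
k=atz("",W(403,288),75,w); delta([k[0],k[1],52],0.13)
E
```

```text
knob z75 [ 564.08861179 -203.24583661   75.        ]
(array([ 562.9, -202.3,   70.1]), [1.3, 1.3])
edge [ 618.21880165 -115.66012655  124.        ] [ 638.91458105 -274.19301351  124.        ] [ 628.56669135 -194.92657003  124.        ] 159.87805206357183 0.1298115522136909
edge tri (array([ 618.2, -115.3,  123. ]), [0.1, 0.1]) (array([ 636. , -271.2,  124.6]), [3.9, 3.9])
gap [547.67146338 -30.65862193  12.        ] [ 561.79268932 -118.38192706   24.        ] 89.65928443823123
delta [ -2.9   9.4 138.4] [-0.003 -0.001  0.   ]
```

>>> {"method": "play_rows", "body": {
  "deltas": [-3,9,50,0,0,0,0.6,-3,9,100,0,0,0,0.6,-3,9,130,0,0,0,0.6,-3,9,148,0,0,0,0.6,-3,9,148,0,0,0,0.4,-3,9,148,0,0,0,0.2,-3,9,148,0,0,0,0.2,-3,9,148,0,0,0,0.2]
}}

```text
clock: 2.4
eef_pos: [559.6, -209.1, 43.9]
tool_rot: [-3.141, 0.001, 0.123]
force: [-5.4, 0.7, 1.6]
width: 22.3
gripper_force: 59.5
```

>>> {"method": "play_rows", "body": {
  "deltas": [1,-8,0,0,0,0,0.2,2,-24,0,0,0,0,0.2,2,-42,0,0,0,0,0.2,3,-60,0,0,0,0,0.2,3,-74,0,0,0,0,0.2,3,-82,0,0,0,0,0.2,3,-85,0,0,0,0,0.2,3,-85,0,0,0,0,0.2]
}}

```text
clock: 3.4
eef_pos: [548.5, -125.5, 43.9]
tool_rot: [-3.141, 0.008, 0.122]
force: [-12.2, -1.7, 9.0]
width: 22.4
gripper_force: 60.5
```

```bash
python3 - <<'E'
from h import *
import pickle
s=read_state();print(s["clock"],s["eef_pos"],s["tool_rot"],s["force"])
im=get_image("wrist");pickle.dump(camera_info("wrist"),open("w2.pkl","wb"));save(im,'w2.png',1.4)
E
```

```text
3.4 [ 548.50494332 -125.47191807   43.88361394] [-3.14139361  0.00765349  0.1216994 ] [-12.21646282  -1.74007305   8.96917397]
```

View pics/w2.png

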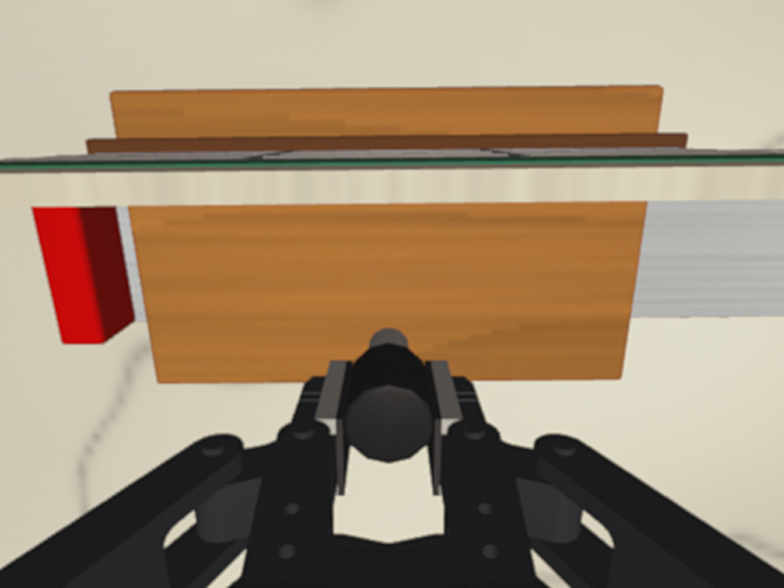

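The knob is well gripped. A small gap is left between the plate's edge (147,322) and the red stop's foot (133,322), roughly 5–8 mm. I'll ease on, take off the sideways push, and watch the force.

>>> {"method": "play_rows", "body": {
  "deltas": [-1,-2,0,0,0,0,0.2,-2,-4,0,0,0,0,0.2,-3,-6,0,0,0,0,0.2,-3,-8,0,0,0,0,0.2,-3,-8,0,0,0,0,0.2]
}}

```text
clock: 4.08
eef_pos: [547.6, -118.0, 43.9]
tool_rot: [3.141, 0.002, 0.122]
force: [-5.7, -1.5, 2.1]
width: 22.6
gripper_force: 59.9
```

>>> {"method": "play_rows", "body": {
  "deltas": [-1,-2,0,0,0,0,0.2,-1,-4,0,0,0,0,0.2,-1,-6,0,0,0,0,0.2,-1,-6,0,0,0,0,0.2]
}}

```text
clock: 4.58
eef_pos: [547.4, -116.2, 43.9]
tool_rot: [3.135, -0.001, 0.119]
force: [-3.6, -10.6, -2.2]
width: 22.4
gripper_force: 59.7
```

Contact with the stop: the force has risen to 10 N. I'll push slightly more, release and lift, then look.

>>> {"method": "play_rows", "body": {
  "deltas": [0,-3,0,0,0,0,0.2,0,-3,0,0,0,0,0.2,0,-3,0,0,0,0,0.4,0,0,0,0,0,0.6,0,2,0,0,0,0.6,0,4,-40,0,0,0,0.6,0,4,-90,0,0,0,0.6,-20,4,-140,0,0,0,0.7,-20,4,-140,0,0,0,0.9,-20,4,-140,0,0,0,1]
}}

```text
schema error: expected a multiple of 7 numbers
```

```bash
python3 - <<'E'
from h import *
import pickle
s=read_state();print(s["clock"],s["eef_pos"],s["tool_rot"],s["force"],s["width"])
im=get_image("wrist");w=camera_info("wrist");pickle.dump(w,open("w3.pkl","wb"));save(im,'w3.png',1.4)
E
```

```text
4.575 [ 547.38226592 -116.23606898   43.92595118] [ 3.13540996e+00 -9.21202713e-04  1.19302114e-01] [ -3.58836891 -10.60953821  -2.22098467] 22.390667950387446
```

View pics/w3.png

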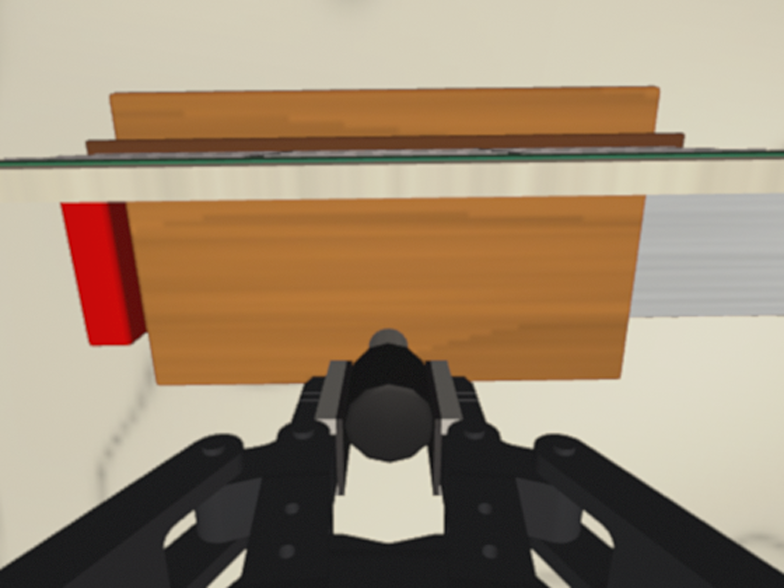

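The ten-row call was refused because one row was short, so nothing moved. The picture shows the plate's edge (145,325) touching the red stop. I'll resend the press, release and lift.

>>> {"method": "play_rows", "body": {
  "deltas": [0,-3,0,0,0,0,0.2,0,-3,0,0,0,0,0.2,0,-3,0,0,0,0,0.4,0,0,0,0,0,0,0.6,0,2,0,0,0,0,0.6,0,4,-40,0,0,0,0.6,0,4,-90,0,0,0,0.6,-20,4,-140,0,0,0,0.7,-20,4,-160,0,0,0,0.9,-20,4,-160,0,0,0,1]
}}

```text
clock: 5.88
eef_pos: [529.6, -117.0, 205.3]
tool_rot: [3.141, -0.005, 0.124]
force: [0.5, -0.5, -0.3]
width: 85.4
gripper_force: 0.0
```

```bash
python3 - <<'E'
from h import *
s=read_state();print(s["clock"],s["eef_pos"],s["tool_rot"],s["qpos"])
delta([462,200,225],1.96)
E
```

```text
5.875 [ 529.56362276 -116.97663466  205.30206153] [ 3.1407788  -0.00513646  0.12384605] [ 0.09260709  0.50639656  0.10836134  1.85581727 -0.07593373  0.77816661
 -1.20563692]
delta [ -27.8 -322.9  -20.1] [ 0.005 -0.003 -1.836]
```

>>> {"method": "play_rows", "body": {
  "deltas": [-3,-32,-20,0,0,-0.18,1,-6,-64,-20,0,0,-0.36,1,-9,-97,-20,0,0,-0.54,1,-12,-130,-20,0,0,-0.72,1,-15,-162,-20,0,0,-0.9,1,-18,-194,-20,0,0,-1.08,1,-21,-226,-20,0,0,-1.26,1,-24,-258,-20,0,0,-1.44,1,-26,-290,-20,0,0,-1.62,1,-28,-323,-20,0,0,-1.8,1]
}}

```text
clock: 7.12
eef_pos: [459.7, 201.2, 222.1]
tool_rot: [-3.14, -0.001, 1.93]
force: [-0.0, -1.5, 0.2]
width: 85.3
gripper_force: 0.0
```

>>> {"method": "play_rows", "body": {
  "deltas": [0,0,0,0,0,-0.035,1,0,0,0,0,0,-0.035,1]
}}

```text
clock: 7.38
eef_pos: [460.2, 199.1, 222.3]
tool_rot: [-3.14, -0.0, 1.957]
force: [-0.4, -0.9, 1.0]
width: 85.3
gripper_force: 0.0
```

```bash
python3 - <<'E'
from h import *
import pickle
s=read_state();print(s["clock"],s["eef_pos"],s["tool_rot"],s["force"],s["qpos"])
w=camera_info("wrist");im=get_image("wrist");pickle.dump(w,open("w4.pkl","wb"));save(im,'w4.png',1.4)
E
```

```text
7.375 [460.18531537 199.13905327 222.32255286] [-3.13960681e+00 -1.64639227e-06  1.95676942e+00] [-0.43209621 -0.93483517  0.95531082] [-0.17023054  0.4553486  -0.41671831  1.92523241  0.24718837  0.81277944
 -0.33477167]
```

View pics/w4.png

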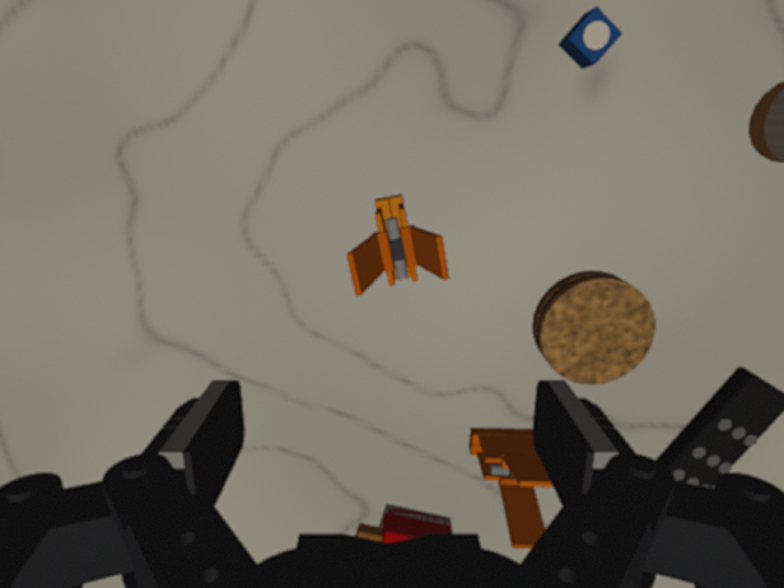

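Wrist view: the clip's handle-tip edges run (348,253)-(358,295) and (440,237)-(448,278), and its hinge runs (390,215)-(404,283). It is turned by about 0.2 rad from the tool.

```bash
python3 - <<'E'
from h import *
import pickle
w=pickle.load(open("w4.pkl","rb"));s=1.4
W=lambda x,y:((x+.5)/s-.5,(y+.5)/s-.5)
A=lambda x,y:((x+.5)/6-.5+180,(y+.5)/6-.5+230)
C=lambda x,y:((x+.5)/6-.5+235,(y-240+.5)/6-.5+280)
P=[atz("",W(*u),96,w) for u in[(348,253),(358,295),(440,237),(448,278)]]
for a,b in((0,1),(2,3)):
    d=P[a]-P[b];print(P[a].round(1),P[b].round(1),np.linalg.norm(d).round(1),"yaw",np.arctan2(-d[0],d[1]))
m=sum(P)/4;print("tips centre",m)
d=(P[2]+P[3]-P[0]-P[1])/2;print("span",np.linalg.norm(d),"x yaw",np.arctan2(d[1],d[0]))
print("handle tip tri (+x one)",tri(ray("",W(444,258),w),ray("top",A(131,92))),tri(ray("",W(444,258),w),ray("side",C(79,338))))
J=[atz("",W(*u),42,w) for u in[(390,198),(404,283)]];d=J[0]-J[1];print("jaw",J,np.arctan2(-d[0],d[1]),(J[0]+J[1])/2)
E
```

```text
[433.7 203.7  96. ] [447.6 183.   96. ] 24.9 yaw 0.5921377874078321
[477.2 231.1  96. ] [490.8 211.4  96. ] 23.9 yaw 0.6060131342768507
tips centre [462.30926118 207.30284688  96.        ]
span 51.5929565144317 x yaw 0.5716085673008738
handle tip tri (+x one) (array([483.8, 221.1,  96.2]), [0.2, 0.2]) (array([485.1, 220.4,  91. ]), [0.2, 0.2])
jaw [array([446.20037308, 234.67559202,  42.        ]), array([476.44816977, 185.57242185,  42.        ])] 0.5521048120642311 [461.32427143 210.12400694  42.        ]
```

>>> {"method": "play_rows", "body": {
  "deltas": [7,5,0,0,0,-0.1,1,7,5,30,0,0,-0.19,1,7,5,75,0,0,-0.19,1,7,5,115,0,0,-0.19,1,7,5,145,0,0,-0.19,1,7,5,160,0,0,-0.19,1,7,5,160,0,0,-0.19,1,7,5,160,0,0,-0.19,1]
}}

```text
clock: 8.43
eef_pos: [463.3, 208.3, 64.3]
tool_rot: [3.14, 0.0, 2.147]
force: [-0.3, 0.2, 0.6]
width: 85.4
gripper_force: 0.0
```

>>> {"method": "play_rows", "body": {
  "deltas": [0,0,4,0,0,0,0.8,0,0,4,0,0,0,0.65,0,0,3,0,0,0,0.55,0,0,2,0,0,0,0.45,0,0,1,0,0,0,0.35,0,0,0,0,0,0,0.2,0,0,0,0,0,0,0.1,0,0,0,0,0,0,0.1,0,0,0,0,0,0,0.1]
}}

```text
clock: 9.55
eef_pos: [460.1, 206.2, 64.8]
tool_rot: [-3.136, 0.002, 2.148]
force: [-6.5, -4.0, 21.2]
width: 26.1
gripper_force: 57.7
```

```bash
python3 - <<'E'
from h import *
import pickle
s=read_state();print(s["clock"],s["eef_pos"],s["tool_rot"],s["force"],s["width"],s["gripper_force"])
w=camera_info("wrist");im=get_image("wrist");pickle.dump(w,open("w5.pkl","wb"));save(im,'w5.png',1.4)
E
```

```text
9.55 [460.12222419 206.23569892  64.80389264] [-3.13646511e+00  1.95568949e-03  2.14756623e+00] [-6.48623726 -4.00106783 21.16639515] 26.132768498872977 57.65322121500503
```

View pics/w5.png

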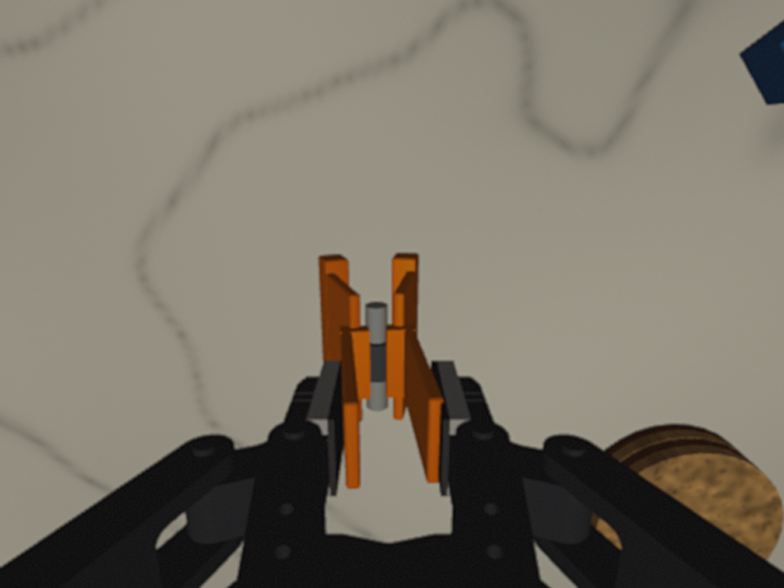

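The clip is squeezed fully (width 26.1 mm, handles parallel), and the pin is slightly left of centre at (377,355). Lift it.

>>> {"method": "play_rows", "body": {
  "deltas": [0,0,-8,0,0,0,0.1,0,0,-25,0,0,0,0.1,0,0,-65,0,0,0,0.1,0,0,-110,0,0,0,0.1,0,0,-150,0,0,0,0.1,0,0,-175,0,0,0,0.1,0,0,-175,0,0,0,0.1,0,0,-175,0,0,0,0.1]
}}

```text
clock: 10.6
eef_pos: [462.1, 207.7, 237.6]
tool_rot: [-3.14, 0.0, 2.148]
force: [-0.5, -0.5, -2.2]
width: 24.6
gripper_force: 61.2
```

```bash
python3 - <<'E'
from h import *
s=read_state();print(s["eef_pos"],s["tool_rot"],s["force"],s["width"])
delta([617,-107,240],1.70)
E
```

```text
[462.11980824 207.65423762 237.62019798] [-3.14045540e+00  2.67879338e-05  2.14761036e+00] [-0.53392112 -0.52717646 -2.17277384] 24.57175276368766
delta [-348.2  -41.8   -2.3] [-0.001  0.     0.448]
```

>>> {"method": "play_rows", "body": {
  "deltas": [-25,-3,-2,0,0,0.03,0.1,-65,-8,-2,0,0,0.08,0.1,-110,-13,-2,0,0,0.14,0.1,-155,-18,-2,0,0,0.2,0.1,-200,-24,-2,0,0,0.26,0.1,-245,-29,-2,0,0,0.32,0.1,-290,-35,-2,0,0,0.38,0.1,-325,-39,-2,0,0,0.42,0.1,-348,-42,-2,0,0,0.448,0.1,-348,-42,-2,0,0,0.448,0.1]
}}

```text
clock: 11.85
eef_pos: [616.6, -108.7, 238.2]
tool_rot: [-3.139, 0.0, 1.696]
force: [-0.3, -0.0, -0.9]
width: 24.2
gripper_force: 61.1
```

>>> {"method": "play_rows", "body": {
  "deltas": [0,0,0,0,0,0,0.1,0,0,0,0,0,0,0.1]
}}

```text
clock: 12.1
eef_pos: [616.7, -104.7, 240.1]
tool_rot: [-3.141, -0.001, 1.702]
force: [-0.2, -0.2, -1.7]
width: 24.4
gripper_force: 61.1
```

```bash
python3 - <<'E'
from h import *
import pickle
s=read_state();print(s["clock"],s["eef_pos"],s["tool_rot"],s["force"],s["width"],s["gripper_force"])
w=camera_info("wrist");im=get_image("wrist");pickle.dump(w,open("w6.pkl","wb"))
t=get_image("top");sd=get_image("side")
np.save('pics/s6.npy',sd);np.save('pics/t6.npy',t)
f=lambda im,u,v,w,h,k:cv2.resize(im[v:v+h,u:u+w],None,fx=k,fy=k,interpolation=cv2.INTER_CUBIC)
o=np.zeros((600,800,3),np.uint8)
u,v=map(int,proj("side",[617,-107,150]));print("side crop",u-40,v-60)
o[:,:400]=f(im,180,60,200,300,2)
o[:480,400:720]=f(sd,u-40,v-60,80,120,4)
save(o,'c6.png')
E
```

```text
12.1 [ 616.69747556 -104.67874176  240.06053132] [-3.14088723e+00 -9.94853521e-04  1.70230533e+00] [-0.19602246 -0.23972142 -1.6834362 ] 24.437250076623133 61.13537549972534
side crop 262 118
```

View pics/c6.png

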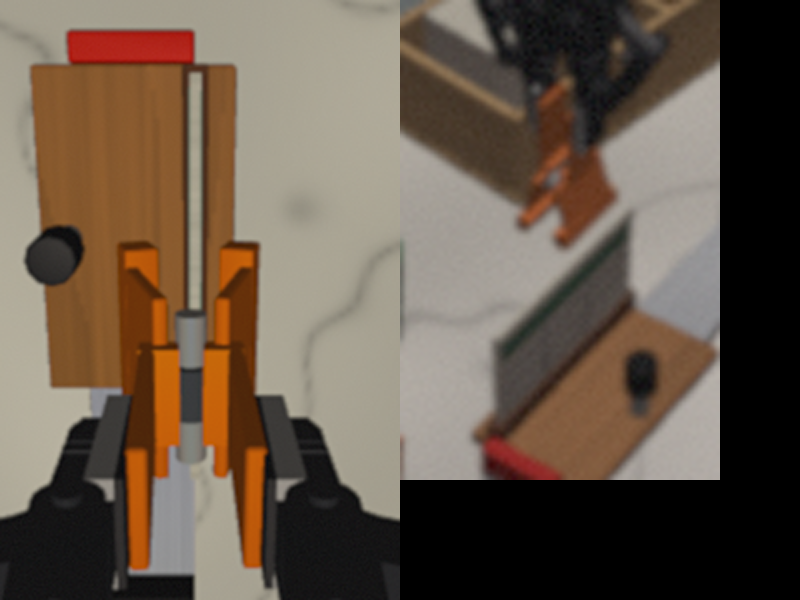

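The clip is held open and square: lips at (139,247) and (240,247), hinge pin from (190,312) to (190,462). The board's top edge lies on the line from (195,72) to (196,305), a little right of the pin. The plate is against the red stop at (130,64).

```bash
python3 - <<'E'
from h import *
import pickle
w=pickle.load(open("w6.pkl","rb"))
W=lambda x,y:((x+.5)/2-.5+180,(y+.5)/2-.5+60)
S=lambda x,y:((x-400+.5)/4-.5+262,(y+.5)/4-.5+118)
e=[atz("",W(*u),124,w) for u in[(195,72),(196,305)]]
print("edge +y end",e[0],"other",e[1]);d=e[0]-e[1];print("yaw",np.arctan2(-d[0],d[1]))
print("edge end tri with side",tri(ray("",W(195,72),w),ray("side",S(497,345))))
yd=np.array([-np.sin(.13),np.cos(.13),0]);mid=e[0]-80*yd;print("mid",mid)
for z in (210,214,218,222):
    p=[atz("",W(*u),z,w) for u in[(190,312),(190,462)]];print("pin z",z,p[0].round(1),p[1].round(1),np.linalg.norm(p[0]-p[1]).round(1))
# lips: lower far(+y) corners, foot z ~175
for z in (172,176,180):
    p=[atz("",W(*u),z,w) for u in[(158,245),(221,245)]];print("lip",z,p[0].round(1),p[1].round(1),"mid",((p[0]+p[1])/2).round(1),np.linalg.norm(p[0]-p[1]).round(1))
s=read_state();print(s["eef_pos"])
# side: jaw foot corners
print([ (atz("side",S(*u),175)).round(1) for u in[(522,222),(562,243)]])
E
```

```text
edge +y end [606.48841097 -28.58138712 124.        ] other [ 618.02709163 -112.84657617  124.        ]
yaw 0.13608658882064964
edge end tri with side (array([606.1, -28.9, 117.8]), [0.5, 0.5])
mid [ 616.85914238 -107.90633861  124.        ]
pin z 210 [613.  -87.7 210. ] [ 618.6 -130.7  210. ] 43.4
pin z 214 [612.9 -86.4 214. ] [ 618.4 -128.4  214. ] 42.4
pin z 218 [612.8 -85.  218. ] [ 618.1 -126.1  218. ] 41.4
pin z 222 [612.6 -83.7 222. ] [ 617.8 -123.8  222. ] 40.4
lip 172 [602.  -80.2 172. ] [621.  -77.6 172. ] mid [611.5 -78.9 172. ] 19.2
lip 176 [602.1 -79.2 176. ] [620.7 -76.8 176. ] mid [611.4 -78.  176. ] 18.8
lip 180 [602.2 -78.3 180. ] [620.4 -75.9 180. ] mid [611.3 -77.1 180. ] 18.4
[ 617.04308011 -105.56278767  240.46378602]
[array([632.4, -81.5, 175. ]), array([599.8, -84.7, 175. ])]
```

>>> {"method": "play_rows", "body": {
  "deltas": [-1,1.5,5,0,0,0,0.1,-1,1.5,15,0,0,0,0.1,-1,1.5,28,0,0,0,0.1,-1,1.5,42,0,0,0,0.1,-1,1.5,54,0,0,0,0.1,-1,1.5,62,0,0,0,0.1,-1,1.5,68,0,0,0,0.1,-1,1.5,68,0,0,0,0.1,-1,1.5,68,0,0,0,0.1,-1,1.5,68,0,0,0,0.1]
}}

```text
clock: 13.5
eef_pos: [619.1, -107.3, 172.8]
tool_rot: [3.141, 0.0, 1.7]
force: [0.4, -0.7, -0.3]
width: 24.9
gripper_force: 61.1
```

```bash
python3 - <<'E'
from h import *
import pickle
s=read_state();print(s["clock"],s["eef_pos"],s["tool_rot"],s["force"],s["width"],s["gripper_force"])
w=camera_info("wrist");im=get_image("wrist");pickle.dump(w,open("w7.pkl","wb"))
sd=get_image("side")
f=lambda im,u,v,w,h,k:cv2.resize(im[v:v+h,u:u+w],None,fx=k,fy=k,interpolation=cv2.INTER_CUBIC)
o=np.zeros((600,800,3),np.uint8)
o[:,:400]=f(im,180,60,200,300,2)
o[:600,400:800]=f(sd,262,118,80,120,5)
save(o,'c7.png')
E
```

```text
13.5 [ 619.1074484  -107.32348895  172.80703615] [3.14067860e+00 2.79405925e-04 1.69975055e+00] [ 0.43695128 -0.69506938 -0.32067894] 24.907914716510646 61.13350510597229
```

View pics/c7.png

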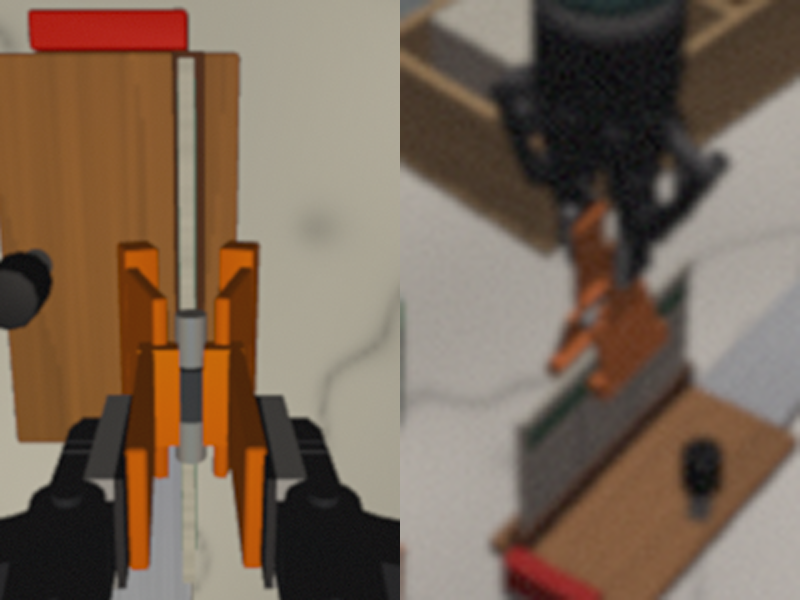

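The board edge (177–198 px wide) runs centrally between the lips (158 and 221), with no contact force. In the side view the near jaw's foot, at (603,393), is below the edge line. One projection check of the height, then hand in.

```bash
python3 - <<'E'
from h import *
import pickle
w=pickle.load(open("w7.pkl","rb"))
S=lambda x,y:((x-400+.5)/5-.5+262,(y+.5)/5-.5+118)
W=lambda x,y:((x+.5)/2-.5+180,(y+.5)/2-.5+60)
e=atz("",W(187,57),124,w);print("edge mid",e-80*np.array([-.13,.99,0]))
print("foot corner",tri(ray("side",S(606,395)),ray("",W(120,245),w)))
s=read_state();print(s["clock"],s["eef_pos"],s["force"],s["width"])
if np.linalg.norm(s["force"])<4: finish_job()
E
```

```text
edge mid [ 617.16513121 -107.60876492  124.        ]
foot corner (array([593.9, -81.9, 114.3]), [0.1, 0.1])
13.6 [ 618.97053093 -107.30481734  172.66940456] [-0.7589649   1.11521956  0.26957735] 24.35556612139308
the job is handed in; nothing more can be done
```

The job is handed in at 13.6 s: the carriage is against the red stop, and the clip is squeezed fully open over the middle of the board's top edge. Its jaws reach about 10–17 mm down each side and no contact force showed at hand-in. I don't have the judge's verdict.

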